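Check the oxygen-set sleeves on the fit gauge and sort them

TASK

Slide the guard of the fit gauge fully open. Take the brass sleeves on the desk one after another from the shortest to the longest: slide each down over the stepped gauge pin as far as it will go, then drop it into the wooden tray if it went right down to the plate, or into the steel dish if it stopped on the shoulder. When all are sorted, slide the guard fully shut over the pin again, and leave the pill bottle and the medicine cartons where they stand.

Things in the scene. Friction and masses are not known exactly. Their poses are not given: they have to be found in the camera images.
- sleeve_a: plain brass sleeve (tube) standing upright, 15 mm long, 40 mm outside diameter, bore either 18 mm or 13.5 mm, which its name does not tell; origin at the centre of its underside, z along its bore. Three to five of the six sleeves, all of different lengths (15 to 40 mm in steps of 5), are on the desk; None: absent
- sleeve_b: plain brass sleeve (tube) standing upright, 20 mm long, 40 mm outside diameter, bore either 18 mm or 13.5 mm, which its name does not tell; origin at the centre of its underside, z along its bore. Three to five of the six sleeves, all of different lengths (15 to 40 mm in steps of 5), are on the desk; None: absent
- sleeve_c: plain brass sleeve (tube) standing upright, 25 mm long, 40 mm outside diameter, bore either 18 mm or 13.5 mm, which its name does not tell; origin at the centre of its underside, z along its bore. Three to five of the six sleeves, all of different lengths (15 to 40 mm in steps of 5), are on the desk; None: absent
- sleeve_d: plain brass sleeve (tube) standing upright, 30 mm long, 40 mm outside diameter, bore either 18 mm or 13.5 mm, which its name does not tell; origin at the centre of its underside, z along its bore. Three to five of the six sleeves, all of different lengths (15 to 40 mm in steps of 5), are on the desk; None: absent
- sleeve_e: plain brass sleeve (tube) standing upright, 35 mm long, 40 mm outside diameter, bore either 18 mm or 13.5 mm, which its name does not tell; origin at the centre of its underside, z along its bore. Three to five of the six sleeves, all of different lengths (15 to 40 mm in steps of 5), are on the desk; None: absent
- sleeve_f: plain brass sleeve (tube) standing upright, 40 mm long, 40 mm outside diameter, bore either 18 mm or 13.5 mm, which its name does not tell; origin at the centre of its underside, z along its bore. Three to five of the six sleeves, all of different lengths (15 to 40 mm in steps of 5), are on the desk; None: absent
- gauge: fit gauge screwed to the desk: dark steel plate 100 mm (its x) by 225 mm (its y) by 10 mm thick, with an upright stepped pin; origin under the plate on the pin's axis; the plate runs from y = -75 to +150 mm.
- gauge_base (a point): point on the pin's axis at the plate's top surface, 10 mm above the desk; axes as the gauge. An 18 mm bore goes right down to it; a 13.5 mm bore passes the pin's thin nose and stops on the shoulder with its underside about 25 mm above it
- gauge_tip (a point): top of the pin, 50 mm above the plate. Pin, by height above the plate's top: 15 mm diameter up to 24 mm, cone to 10 mm diameter at 27 mm (the shoulder), 10 mm diameter to 46 mm, tapered tip ending at 50 mm
- guard (a joint): sliding guard of the gauge, a grey sheet-metal tunnel 88 mm (gauge x) by 56 mm (gauge y), open at both ends, its roof 68 mm above the plate; 0 = fully shut, centred over the pin; 0.10 m = fully open, slid towards the gauge's +y. Starts shut or nearly; stays where it is left; about 2 N to move
- guard_grip (a point): centre (height too, nearly) of the guard's upright black grip block: 36 mm (gauge x) by 14 mm thick (gauge y, the sliding direction), from 68 to 102 mm above the plate; this point 84 mm above the plate; axes as the gauge
- tray: open wooden tray 130 by 130 by 50 mm, walls and floor 6 mm, fixed; origin at the centre of its underside
- dish: open round steel dish, 120 mm across the rim, 55 mm high, 110 mm across the foot, walls 3 mm, fixed; origin at the centre of its underside
- dish_in (a point): centre of the dish's inner floor, 4 mm above the desk
- pill_bottle: white pill bottle with blue cap, 44 mm diameter, 75 mm tall, loose bystander; origin at the centre of its underside
- flat_carton: white medicine carton lying flat, 50 by 75 by 22 mm, loose bystander; origin at the centre of its underside
- tall_carton: white medicine carton standing, 38 by 48 by 85 mm, loose bystander; origin at the centre of its underside

How it is judged:
By the outcome, as a careful person would: the job done as asked, in the order asked, and still so for the second after the job is handed in, with the robot touching nothing.
Of sleeve_a, sleeve_b, sleeve_c, sleeve_d, sleeve_e, sleeve_f only 3 to 5 are there at a start; the rules pass over those that are not, and their reading is None.
At some moment in a run one of sleeve_a, sleeve_b, sleeve_c, sleeve_d, sleeve_e, sleeve_f may be knocked a few centimetres aside while the robot is not near it.
It also fails if it takes over 210 s, if anything falls off the work surface, if the arm or the gripper's body presses on something with over 40 N, if the wrist force passes 120 N, or if a joint passes its speed limit or range.

ROBOT

A 7-joint arm with a two-finger parallel gripper is mounted at the origin on the work surface. World frame = base frame: x ahead of the robot, y to its left, z up, the work surface at z = 0. Lengths are in m, angles in rad, forces in N, time in s.
With the tool pointing down it reaches from about 0.35 to 0.9 m from the base axis. Payload 8.1 kg.
Tool frame: the origin (TCP) lies on the mounting face of the last link; the fingertips stand 173 mm ahead of it and the grasp point (between the pads) lies 155 mm ahead of it; z points along the fingers, y is the line along which they close (so a half turn about z gives the same grasp; the last joint's range is limited). The gripper opens to 85 mm and grips with 20 to 120 N. Pads are 22 mm wide; open, the fingers measure 114 mm over their backs; the gripper's body (76 mm by 85 mm) begins 54 mm behind the grasp point. The pads swing forward as they close: fully open they stand 13 mm farther back than shut.
Start: joints at [-1.233, 0.434, 0.025, 1.573, -0.012, 1.134, -0.075], TCP at [0.267, 0.565, 0.405] pointing down, gripper open.
Joint ranges: [-2.62, 2.62], [-0.44, 2.09], [-1.27, 1.32], [0.08, 2.57], [-1.32, 4.46], [0.12, 2], [-2.74, 2.74]. Speed limits (rad/s): [2.22, 2.22, 3.01, 3.01, 3.14, 3.14, 3.14].

INTERFACE

Orientations are given as a rotation vector (axis times angle).
In Python, from station import arm, vision, hand_in gives the robot as it stands.
- The arm moves only by the shell command python3 -m crank 'ROWS' [FORCE]. ROWS is JSON, a list of rows, each a list of 7 numbers: the turn, a rotation vector about the tool's x, y, z in degrees, then the shift along the tool's x, y, z in m, then the finger opening in m, from 0 to 0.0854. In form: [[wx, wy, wz, x, y, z, claw], ...]. A call has 1 to 10 rows; each row shifts and turns the commanded pose from where the row before left it, along the tool's axes as they then stand; what a row does not reach is not made up. A row lasts 1/10 s, in which the tool goes at most 50 mm and 8.59 degrees, less where a joint would pass 70% of its speed; a pose out of reach is approached as far as the arm can. A call is refused whole if a number of a shift passes 0.05 or a number of a turn 8.59, either way. A call with a gripper value outside its range is refused whole. The fingers move at their own pace and stop on an object; FORCE is the grip in N (left out, the last holds). Time passes only in rows, so rows that do not move let the fingers close. It gives the time, the measured TCP pose, the force, the opening and the grip force at its end, in the units of the state.
- arm.read_state(): the state, without advancing time (a new reading comes with each control period).
- vision.read_camera(name): name is "scene" or "top" or "wrist"; returns the picture (384x512x3 uint8, red, green, blue); there is no depth.
- vision.camera_model(name): a dict with "fx", "fy", "cx", "cy" (pixels), "R" (3x3) and "t" (3): a world point X has camera coordinates R X + t; the wrist camera has in their place "tool_from_camera" (4x4, takes a point from camera to tool coordinates, whose origin is the TCP and whose axes are the flange's). Camera axes: x right, y down, z forward; pixel columns grow to the right and rows downward; lengths in m; the calibration is good to about 2 mm. A picture is of the moment at which its call begins: read the wrist's pose just before it. camera_model takes no time and is no camera call.
- hand_in(): hands the job in; it is judged then, once.
The state is a dict: "t": time; "qpos": joint angles; "qd": joint speeds; "joint_torque": joint torques, N m; "position": TCP position; "tool_rot": TCP orientation; "contact_force": force on the tool from outside, world axes, zero at the start; "moment": the same for the moment, N m; "gripper_width": opening from 0.0 (shut) to 1.0 (fully open); "gripper_force": force on a finger pad.
Only numpy, scipy, OpenCV 4.12 (cv2) and the standard library are available. Lean on these libraries where they do the work, as an engineer would, in place of code of your own. Each camera call takes 0.05 s, during which the arm holds its last target. There are 200 camera calls.

## Working session

There is one attempt and no reset: what is moved stays moved. The work goes in short steps, Python scripts to look and compute and a shell command to move; the robot and the scene stay as the last step left them, time stands still between calls to the robot, and variables do not carry over. Pictures are saved under pics/ and viewed, at most 14 in all, crops included, and the job is handed in when it is done.

```bash
ls; mkdir -p pics
python3 - <<'E'
from station import arm, vision
import cv2,json
s=arm.read_state();print(s)
for n in("scene","top"):
    im=vision.read_camera(n);cv2.imwrite(f"pics/{n}0.png",cv2.resize(im[:,:,::-1],(800,600),interpolation=cv2.INTER_CUBIC))
    print(n,vision.camera_model(n))
print(vision.camera_model("wrist"))
E
```

```text
pics
{'t': 0.0, 'qpos': array([-1.2325936 ,  0.4352402 ,  0.02495632,  1.57410756, -0.01161334,
        1.13401869, -0.07505426]), 'qd': array([ 2.69986522e-03,  4.23454819e-05,  1.42249141e-03,  2.20925671e-03,
       -4.74494667e-04, -1.14548048e-03, -5.22352962e-04]), 'joint_torque': array([ 6.85318264e-05, -6.70455122e+01,  1.02482121e+00, -3.16225719e+01,
        1.55319372e-02,  1.21962087e-02,  3.62031199e-05]), 'position': array([0.26658362, 0.56503056, 0.40391081]), 'tool_rot': array([-6.86791201e-01, -3.06536673e+00,  2.53278882e-03]), 'contact_force': array([-0.22084069, -0.48229255, -0.51975394]), 'moment': array([ 0.00445589, -0.0349439 ,  0.02246815]), 'gripper_force': 0.0, 'gripper_width': 0.9986891805290121}
scene {'fx': 394.0179553317247, 'fy': 394.0179553317247, 'cx': 255.4394933113161, 'cy': 195.80967350574184, 'R': array([[ 0.07238566,  0.99737571, -0.00142063],
       [ 0.66893738, -0.04960528, -0.74166171],
       [-0.73978584,  0.05273536, -0.67077261]]), 't': array([-0.01176977, -0.26804545,  1.35910697])}
top {'fx': 497.86201481087016, 'fy': 497.86201481087016, 'cx': 253.14599360929384, 'cy': 182.87235048956856, 'R': array([[ 0.0094537 , -0.9999309 ,  0.0069874 ],
       [-0.99856701, -0.00980843, -0.05260908],
       [ 0.05267398, -0.00648004, -0.99859074]]), 't': array([-0.04672056,  0.51601963,  1.27830401])}
{'fx': 307.13680518197145, 'fy': 307.13680518197145, 'cx': 254.435241088273, 'cy': 191.29328953762476, 'tool_from_camera': array([[ 1.24842082e-04, -9.49726629e-01, -3.13080365e-01,
         8.10593596e-02],
       [ 9.99999981e-01,  1.64756276e-04, -1.01032662e-04,
         1.21807932e-04],
       [ 1.47535365e-04, -3.13080347e-01,  9.49726632e-01,
         3.16775184e-02],
       [ 0.00000000e+00,  0.00000000e+00,  0.00000000e+00,
         1.00000000e+00]])}
```

View pics/scene0.png

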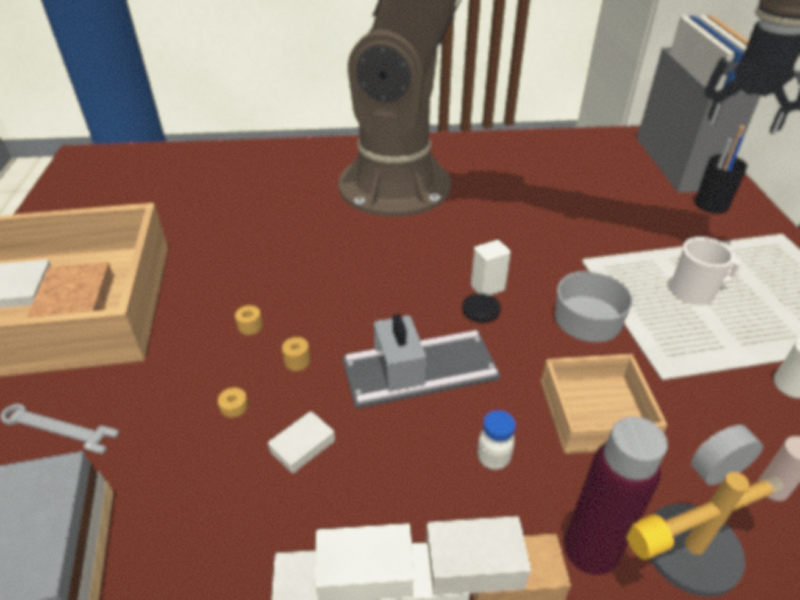

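View pics/top0.png

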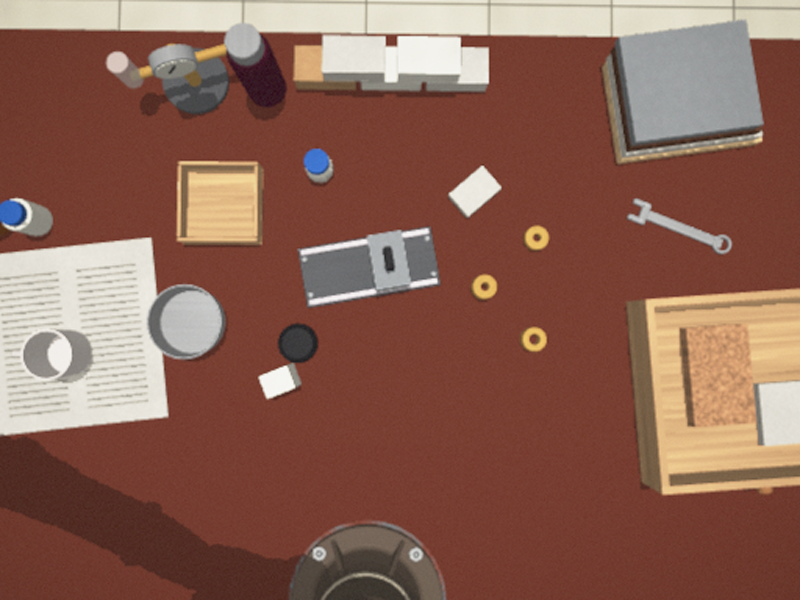

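The pictures show three sleeves at top-view pixels (537,238), (485,287) and (534,339), with the gauge plate around (370,267) and the guard nearly shut at (389,260). The dish is at (187,322) and the tray at (220,203). The bottle, the cartons and a dark disc stand clear of these.

```bash
cat > h.py <<'E'
from station import arm, vision
import numpy as np, cv2
from scipy.spatial.transform import Rotation as Ro
def cam(name,s=None):
    m=vision.camera_model(name)
    if name=="wrist":
        s=s or arm.read_state(); T=np.eye(4);T[:3,:3]=Ro.from_rotvec(s["tool_rot"]).as_matrix();T[:3,3]=s["position"]
        W=T@m["tool_from_camera"]; m["R"]=W[:3,:3].T; m["t"]=-m["R"]@W[:3,3]
    return m
def w(m,u,v,z):
    d=m["R"].T@np.array([(u-m["cx"])/m["fx"],(v-m["cy"])/m["fy"],1]); c=-m["R"].T@m["t"]
    return c+d*(z-c[2])/d[2]
def px(m,X):
    c=m["R"]@np.array(X)+m["t"]; return np.array([m["fx"]*c[0]/c[2]+m["cx"],m["fy"]*c[1]/c[2]+m["cy"]])
def brass(im):
    h=cv2.cvtColor(im,cv2.COLOR_RGB2HSV); return cv2.inRange(h,(14,110,110),(30,255,255))
def delta(p,yaw,s=None):
    """grasp point target p (world), tool y axis at yaw in world -> tool-frame shift (m) & turn z (deg), tool pointing down"""
    s=s or arm.read_state(); R=Ro.from_rotvec(s["tool_rot"]).as_matrix()
    y=np.array([np.cos(yaw),np.sin(yaw),0]); 
    if y@R[:,1]<0: y=-y
    z=np.array([0,0,-1.]); G=np.c_[np.cross(y,z),y,z]
    sh=R.T@(np.array(p)-[0,0,-.155]-s["position"]); 
    return np.round(sh,4), np.round(np.degrees(Ro.from_matrix(R.T@G).as_rotvec()),2)
E
python3 - <<'E'
from h import *
k=.64
for n in("top","scene"):
    m=cam(n); im=vision.read_camera(n); b=brass(im)
    N,_,st,c=cv2.connectedComponentsWithStats(b)
    for i in range(1,N):
        if st[i,4]>40: print(n,st[i],c[i].round(1),w(m,*c[i],.025).round(3))
m=cam("top")
for q in [(300,250),(430,228),(439,284),(309,306)]: print("plate",w(m,q[0]*k,q[1]*k,.01).round(4))
print("grip",w(m,389*k,259*k,.11).round(3))
for q in[(179,163),(262,163),(262,244),(178,242)]: print("tray",w(m,q[0]*k,q[1]*k,.05).round(3))
print("dish",w(m,187*k,321*k,.055).round(3)); print("bottle",w(m,317*k,161*k,.075).round(3))
print("cart",w(m,278*k,382*k,.085).round(3))
E
```

```text
top [125  28  20  12 136] [134.7  33.5] [0.903 0.271 0.025]
top [188  29  19  28 413] [196.7  41.2] [0.885 0.109 0.025]
top [89 42  9  8 54] [92.8 45.7] [0.87  0.379 0.025]
top [119  46   9   9  59] [123.4  49.9] [0.859 0.299 0.025]
top [335 144  17  16 195] [342.8 151.8] [ 0.598 -0.273  0.025]
top [302 176  16  16 199] [309.5 183.3] [ 0.516 -0.187  0.025]
top [433 204  51  27 243] [456.7 211.8] [ 0.447 -0.566  0.025]
top [333 209  17  16 192] [341.  216.8] [ 0.431 -0.268  0.025]
top [463 216  30  34 183] [475.6 232.3] [ 0.394 -0.614  0.025]
top [458 235  15  17  73] [464.  243.9] [ 0.365 -0.584  0.025]
top [442 236  14  15  49] [449. 243.] [ 0.367 -0.545  0.025]
top [498 236  14   7  46] [505.  238.5] [ 0.379 -0.689  0.025]
top [442 247  35  27 231] [459.1 260.8] [ 0.321 -0.571  0.025]
top [491 288  21   6  55] [502.3 290.1] [ 0.248 -0.68   0.025]
scene [   0  130  101  110 6289] [ 47.  184.2] [ 0.339 -0.576  0.025]
scene [150 195  18  20 274] [158.7 204.1] [ 0.44  -0.267  0.025]
scene [180 215  19  23 332] [189.1 225.8] [ 0.522 -0.186  0.025]
scene [ 347  227   80   63 1887] [380.1 252.8] [0.638 0.246 0.025]
scene [139 248  20  19 305] [148.5 256.9] [ 0.611 -0.271  0.025]
scene [ 401  302   94   57 1974] [444.6 331.9] [0.834 0.308 0.025]
scene [ 304  342   61   42 1070] [346.2 366. ] [0.884 0.108 0.025]
plate [0.5748 0.1182 0.01  ]
plate [ 0.6139 -0.0985  0.01  ]
plate [ 0.5203 -0.1142  0.01  ]
plate [0.4815 0.1018 0.01  ]
grip [ 0.552 -0.031  0.11 ]
tray [0.711 0.312 0.05 ]
tray [0.712 0.177 0.05 ]
tray [0.58  0.175 0.05 ]
tray [0.582 0.311 0.05 ]
dish [0.454 0.292 0.055]
bottle [0.711 0.086 0.075]
cart [0.361 0.14  0.085]
```

```bash
python3 -c "
from h import *
print(delta([.553,-.031,.2],np.radians(100.2)))
print(Ro.from_rotvec(arm.read_state()['tool_rot']).as_matrix().round(3))"
```

```text
(array([-0.5134, -0.4169,  0.0497]), array([-6.000e-02, -1.000e-02, -3.546e+01]))
[[-0.904  0.427 -0.   ]
 [ 0.427  0.904 -0.001]
 [-0.    -0.001 -1.   ]]
```

```bash
python3 -m crank '[[0,0,0,-0.032,-0.026,0,0.085],[0,0,0,-0.032,-0.026,0,0.085],[0,0,0,-0.032,-0.026,0,0.085],[0,0,0,-0.032,-0.026,0,0.085],[0,0,0,-0.032,-0.026,0,0.085],[0,0,0,-0.032,-0.026,0,0.085],[0,0,0,-0.032,-0.026,0,0.085],[0,0,0,-0.032,-0.026,0,0.085],[0,0,0,-0.032,-0.026,0,0.085],[0,0,0,-0.032,-0.026,0,0.085]]'; python3 -m crank '[[0,0,0,-0.032,-0.026,0,0.085],[0,0,0,-0.032,-0.026,0,0.085],[0,0,0,-0.032,-0.026,0,0.085],[0,0,0,-0.032,-0.026,0,0.085],[0,0,-7,-0.032,-0.026,0,0.085],[0,0,-7,0,0,0.01,0.085],[0,0,-7,0,0,0.01,0.085],[0,0,-7,0,0,0.01,0.085],[0,0,-7.5,0,0,0.01,0.085],[0,0,0,0,0,0,0.085]]'
python3 - <<'E'
from h import *
print(delta([.553,-.031,.1],np.radians(100.2)))
m=cam("wrist"); im=vision.read_camera("wrist");cv2.imwrite("pics/w1.png",im[:,:,::-1])
print({k:np.round(v,3) for k,v in arm.read_state().items() if k in("position","qpos","t")}, px(m,[.553,-.031,.112]),px(m,[.598,-.273,.02]))
E
```

```text
t: 1.2
position: [0.4455, 0.1919, 0.4048]
tool_rot: [0.687, 3.065, 0.0]
contact_force: [0.3, 0.6, -0.1]
gripper_width: 0.994
gripper_force: 0.0
t: 2.2
position: [0.5338, 0.0076, 0.3635]
tool_rot: [0.283, -3.126, -0.0]
contact_force: [-0.4, 0.1, -0.6]
gripper_width: 0.992
gripper_force: 0.0
(array([-0.0122, -0.0414,  0.1084]), array([ 0.02, -0.14,  0.15]))
{'t': np.float64(2.25), 'qpos': array([-0.251,  0.327,  0.178,  1.858, -0.069,  0.964,  1.703]), 'position': array([0.534, 0.008, 0.364])} [200.33165278 217.01884695] [-17.39969389 183.84024702]
```

View pics/w1.png

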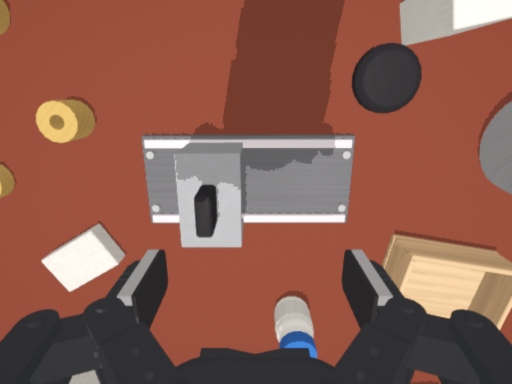

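The wrist view shows the plate corners near (142,135), (354,135), (348,222) and (151,222), with the grip's top near (206,210). The fingers are lined up with the plate.

```bash
python3 - <<'E'
from h import *
m=cam("wrist"); C=[w(m,*q,.01) for q in[(142,135),(354,135),(348.5,222.5),(151.5,222.5)]]
print(np.round(C,4), np.mean(C,0), np.degrees(np.arctan2(*(C[1]-C[0])[:2])),np.degrees(np.arctan2(*(C[2]-C[3])[:2])))
print(w(m,206,186,.112),w(m,206,235,.112),w(m,206,212,.112))
E
python3 -m crank '[[0,0,0,-0.006,-0.02,0.02,0.085],[0,0,0,-0.006,-0.02,0.02,0.085],[0,0,0,0,0,0.02,0.085],[0,0,0,0,0,0.02,0.085],[0,0,0,0,0,0.018,0.085],[0,0,0,0,0,0.01,0.085],[0,0,0,0,0,0,0.085]]' ; python3 -c "
from h import *
print(delta([.553,-.031,.1],np.radians(100.2)))"
```

```text
[[ 0.5182 -0.1138  0.01  ]
 [ 0.4796  0.1039  0.01  ]
 [ 0.5767  0.125   0.01  ]
 [ 0.6161 -0.0969  0.01  ]] [0.54766505 0.00455894 0.01      ] -10.077739018652414 -10.071042897006977
[ 0.52787029 -0.03001839  0.112     ] [ 0.568265   -0.02486758  0.112     ] [ 0.54876579 -0.02735396  0.112     ]
t: 2.95
position: [0.5531, -0.0294, 0.256]
tool_rot: [0.277, -3.128, 0.0]
contact_force: [-0.7, 0.6, -1.0]
gripper_width: 0.996
gripper_force: 0.0
(array([ 0.0004, -0.0016,  0.001 ]), array([ 0.01, -0.09, -0.07]))
```

```bash
python3 -m crank '[[0,0,0,0,0,0,0],[0,0,0,0,0,0,0],[0,0,0,0,0,0,0],[0,0,0,0,0,0,0],[0,0,0,0,0,0,0],[0,0,0,0,0,0,0],[0,0,0,0,0,0,0]]' 40; python3 -m crank '[[0,0,0,0,0.015,0,0],[0,0,0,0,0.015,0,0],[0,0,0,0,0.015,0,0],[0,0,0,0,0.015,0,0],[0,0,0,0,0.015,0,0],[0,0,0,0,0.015,0,0],[0,0,0,0,0,0,0]]'
```

```text
t: 3.65
position: [0.5534, -0.0295, 0.2572]
tool_rot: [-0.281, 3.128, 0.0]
contact_force: [-1.0, -0.3, 5.7]
gripper_width: 0.156
gripper_force: 39.6
t: 4.35
position: [0.5367, 0.0621, 0.2572]
tool_rot: [0.285, -3.128, -0.003]
contact_force: [-3.7, 0.7, 6.6]
gripper_width: 0.159
gripper_force: 41.0
```

```bash
python3 -m crank '[[0,0,0,0,0.002,0,0],[0,0,0,0,0.002,0,0]]';python3 -m crank '[[0,0,0,0,0.002,0,0],[0,0,0,0,0.002,0,0]]';python3 -m crank '[[0,0,0,0,0.002,0,0],[0,0,0,0,0.002,0,0]]' | grep -E "pos|cont"
```

```text
t: 4.55
position: [0.5364, 0.0636, 0.2571]
tool_rot: [-0.281, 3.129, 0.0]
contact_force: [-1.8, -1.9, 7.6]
gripper_width: 0.157
gripper_force: 41.0
t: 4.75
position: [0.536, 0.0653, 0.2572]
tool_rot: [-0.278, 3.129, -0.004]
contact_force: [1.5, -14.6, 6.3]
gripper_width: 0.152
gripper_force: 40.9
position: [0.5358, 0.066, 0.2572]
contact_force: [3.6, -26.4, 5.1]
```

```bash
python3 -m crank '[[0,0,0,0,-0.002,0,0],[0,0,0,0,-0.002,0,0],[0,0,0,0,0,0,0.04],[0,0,0,0,0,0,0.085],[0,0,0,0,0,0,0.085],[0,0,0,0,0,0,0.085],[0,0,0,0,0,-0.03,0.085],[0,0,0,0,0,-0.04,0.085],[0,0,0,0,-0.03,-0.03,0.085],[0,0,0,0,-0.03,0,0.085]]' ;python3 -m crank '[[0,0,0,0,-0.03,0,0.085],[0,0,0,0,-0.008,0,0.085],[0,0,0,0,0,0,0.085],[0,0,0,0,0,0,0.085]]';python3 - <<'E'
from h import *
m=cam("wrist"); im=vision.read_camera("wrist");cv2.imwrite("pics/w2.png",im[:,:,::-1])
P=np.array([.5538,-.0325])
print(px(m,[*P,.06]),px(m,[*P,.01]))
y=np.array([-.175,.985]);print(px(m,[*(P+.1*y),.112]))
E
```

```text
t: 5.95
position: [0.5479, 0.0083, 0.361]
tool_rot: [-0.284, 3.121, 0.001]
contact_force: [0.3, -0.5, -0.2]
gripper_width: 0.997
gripper_force: 0.0
t: 6.35
position: [0.5531, -0.0283, 0.3564]
tool_rot: [0.282, -3.128, -0.001]
contact_force: [0.2, 0.4, -0.3]
gripper_width: 0.991
gripper_force: 0.0
[248.95008776 184.63764768] [249.70419306 170.80928506]
[382.8421718  205.59537316]
```

View pics/w2.png

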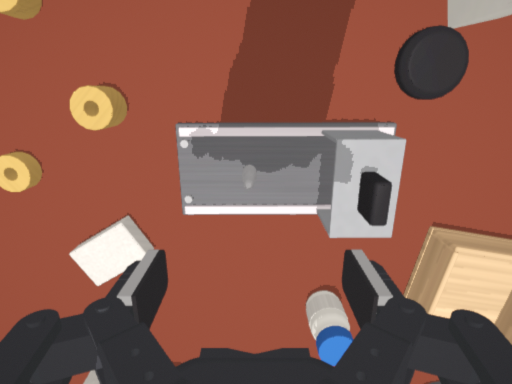

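The guard is now fully open and the pin shows at about (249,178), as predicted. I'll go over the sleeves and fit their lengths.

```bash
python3 - <<'E'
from h import *
im=cv2.imread("pics/w2.png")[130:220,190:310];cv2.imwrite("pics/w2c.png",cv2.resize(im,None,fx=6,fy=6,interpolation=cv2.INTER_CUBIC))
print(delta([.515,-.243,.2],np.radians(100.2)))
E
cat >> h.py <<'E'
from scipy.optimize import minimize
def fit(name="wrist",rects=None,hs=(.015,.02,.025,.03,.035,.04),z0=0):
    """fit every brass sleeve in view: per blob try each length, best mask agreement"""
    m=cam(name); im=vision.read_camera(name); b=brass(im); b=cv2.morphologyEx(b,cv2.MORPH_CLOSE,np.ones((3,3),np.uint8))
    n,lab,st,c=cv2.connectedComponentsWithStats(b); a=np.linspace(0,2*np.pi,40); out=[]
    for i in range(1,n):
        x,y,ww,hh,A=st[i]
        if A<(800 if name=="wrist" else 150) or ww>120: continue
        cs=cv2.findContours((lab==i).astype(np.uint8),0,1)[0]; M=np.zeros(b.shape,np.uint8); cv2.drawContours(M,cs,-1,255,-1)
        res=[]
        for h in hs:
            def cost(p):
                P=np.array([px(m,[p[0]+.02*np.cos(t),p[1]+.02*np.sin(t),z]) for z in(z0,z0+h) for t in a])
                D=np.zeros(b.shape,np.uint8); cv2.fillConvexPoly(D,cv2.convexHull((P*16).round().astype(np.int32)),255,cv2.LINE_AA,4)
                return cv2.absdiff(M,D).sum()/255/A
            p0=w(m,*c[i],z0+h/2)[:2]
            r=minimize(cost,p0,method="Nelder-Mead",options=dict(initial_simplex=[p0,p0+[.004,0],p0+[0,.004]],xatol=2e-4,fatol=1e-4))
            res.append((round(r.fun,3),h,*r.x.round(4)))
        e=sorted(res)[:2]; out.append((c[i].round(0),e)); print(c[i].round(0),[tuple(map(float,q)) for q in e])
    return im,m,out
E
```

```text
(array([ 0.0761, -0.2047,  0.0013]), array([ 0.06, -0.03,  0.14]))
```

View pics/w2c.png

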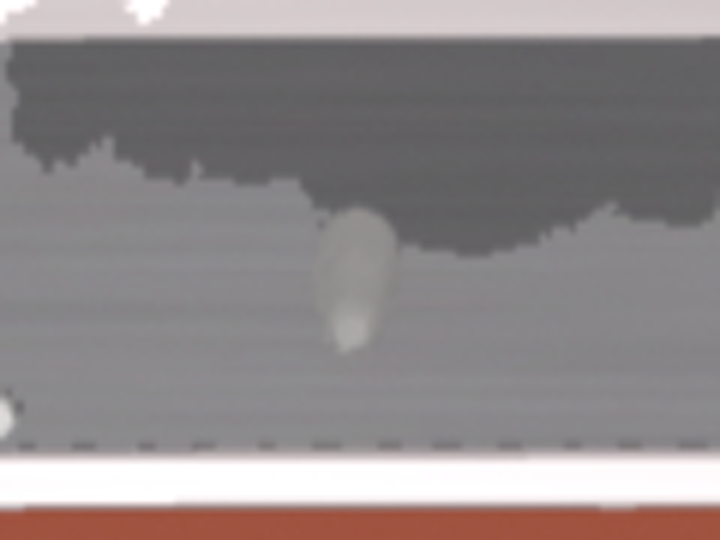

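The enlarged crop puts the pin's tip at about (248.5,185), within 1 mm of the prediction, so I take the pin at (0.554, -0.0328).

```bash
python3 -m crank '[[0,0,0,0.015,-0.041,0,0.085],[0,0,0,0.015,-0.041,0,0.085],[0,0,0,0.015,-0.041,0,0.085],[0,0,0,0.015,-0.041,0,0.085],[0,0,0,0.015,-0.041,0,0.085],[0,0,0,0,0,0,0.085],[0,0,0,0,0,0,0.085]]';python3 - <<'E'
from h import *
im,m,o=fit(); cv2.imwrite("pics/w3.png",im[:,:,::-1])
E
```

```text
t: 7.1
position: [0.516, -0.2443, 0.3565]
tool_rot: [0.279, -3.129, -0.001]
contact_force: [0.4, 1.1, 0.7]
gripper_width: 0.993
gripper_force: 0.0
[245.  81.] [(0.037, 0.02, 0.4298, -0.2694), (0.047, 0.015, 0.4299, -0.2696)]
```

View pics/w3.png

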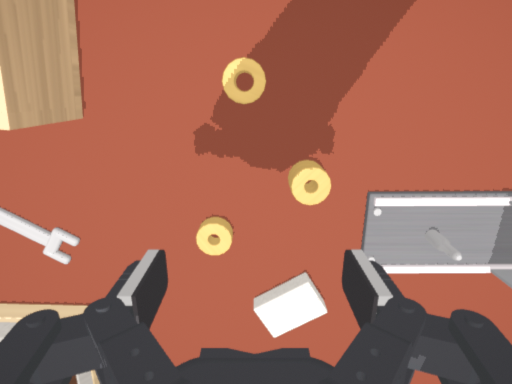

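The view shows three sleeves at (245,81), (310,183) and (214,237). The first has a visibly larger bore. I'll widen the colour range and fit again.

```bash
sed -i 's/(14,110,110),(30,255,255)/(12,70,50),(36,255,255)/; s/A<(800/A<(500/' h.py
python3 - <<'E'
from h import *
im=cv2.imread("pics/w3.png"); h=cv2.cvtColor(im,cv2.COLOR_BGR2HSV); print(h[196,310],h[172,310],h[243,214],h[225,214],h[120,250],h[300,200])
fit()
E
```

```text
[ 25 104 255] [ 24 103 255] [ 20 131 203] [ 26 100 255] [  6 150 143] [  6 147 186]
[38. 62.] [(0.64, 0.04, 0.4221, -0.4539), (0.663, 0.035, 0.4219, -0.4567)]
[242.  79.] [(0.034, 0.025, 0.4301, -0.2693), (0.035, 0.02, 0.4299, -0.2695)]
[307. 182.] [(0.029, 0.03, 0.5161, -0.1863), (0.054, 0.025, 0.517, -0.1854)]
[213. 235.] [(0.033, 0.015, 0.5997, -0.2749), (0.076, 0.02, 0.5987, -0.2749)]
[ 38. 310.] [(0.863, 0.015, 0.7552, -0.5251), (0.864, 0.03, 0.7551, -0.5303)]
```

```bash
python3 -c "
from h import *
print(delta([.5997,-.2749,.06],np.radians(100.2)))"
```

```text
(array([-0.0758, -0.0471,  0.1414]), array([0.07, 0.01, 0.2 ]))
```

```bash
python3 -m crank '[[0,0,0,-0.025,-0.016,0.02,0.085],[0,0,0,-0.025,-0.016,0.02,0.085],[0,0,0,-0.026,-0.015,0.03,0.085],[0,0,0,0,0,0.03,0.085],[0,0,0,0,0,0.03,0.085],[0,0,0,0,0,0.01,0.085],[0,0,0,0,0,0,0.085],[0,0,0,0,0,0,0.085]]';python3 - <<'E'
from h import *
im,m,o=fit(hs=(.015,.02));cv2.imwrite("pics/w4.png",im[:,:,::-1])
for _,e in o: print(delta([e[0][2],e[0][3],.021],np.radians(100.2)))
E
```

```text
t: 8.0
position: [0.5998, -0.2767, 0.218]
tool_rot: [-0.282, 3.127, -0.001]
contact_force: [0.0, 0.8, 0.6]
gripper_width: 0.996
gripper_force: 0.0
[453. 116.] [(0.192, 0.02, 0.5142, -0.1773), (0.269, 0.015, 0.5133, -0.174)]
[257. 225.] [(0.024, 0.015, 0.5996, -0.2746), (0.082, 0.02, 0.5986, -0.2748)]
(array([0.0666, 0.1135, 0.0422]), array([-0.06,  0.13,  0.08]))
(array([-0.0001,  0.0025,  0.0425]), array([-0.06,  0.13,  0.08]))
```

```bash
python3 -m crank '[[0,0,0,0,0.002,0.02,0.085],[0,0,0,0,0,0.015,0.085],[0,0,0,0,0,0.007,0.085],[0,0,0,0,0,0,0.06],[0,0,0,0,0,0,0.02],[0,0,0,0,0,0,0.02],[0,0,0,0,0,0,0.02],[0,0,0,0,0,0,0.02],[0,0,0,0,0,0,0.02]]' 40;  python3 -m crank '[[0,0,0,0,0,-0.02,0.02],[0,0,0,0,0,-0.03,0.02],[0,0,0,0,0,-0.04,0.02],[0,0,0,0,0,0,0.02],[0,0,0,0,0,0,0.02]]'
python3 - <<'E'
from h import *
im=vision.read_camera("wrist");cv2.imwrite("pics/w5.png",im[:,:,::-1])
print(delta([.554,-.0328,.13],np.radians(100.2)))
E
```

```text
t: 8.95
position: [0.5991, -0.2757, 0.1757]
tool_rot: [-0.28, 3.128, -0.001]
contact_force: [0.0, 0.3, 7.1]
gripper_width: 0.444
gripper_force: 41.1
t: 9.45
position: [0.5989, -0.2754, 0.2657]
tool_rot: [-0.28, 3.127, -0.001]
contact_force: [-0.4, -0.5, -2.8]
gripper_width: 0.442
gripper_force: 40.8
(array([ 0.0006,  0.2464, -0.0206]), array([ 0.03, -0.02,  0.05]))
```

View pics/w5.png

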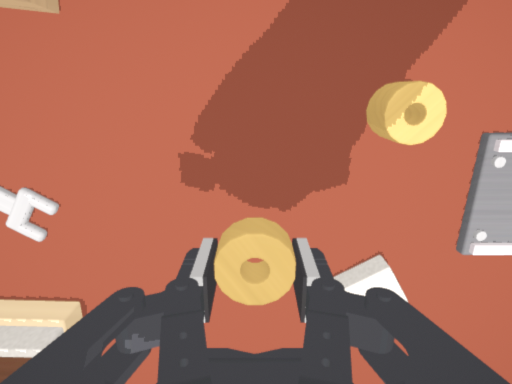

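The sleeve is gripped between the pads, with its top ring at about (255,258). I'll fit its offset from the tool axis.

```bash
cat >> h.py <<'E'
def held(h,zu=.1757,pin=(.554,-.0328)):
    """centre of held sleeve vs tool axis; zu = underside's distance ahead of TCP; and shift to the pin"""
    s=arm.read_state(); im,m,o=fit(hs=(h,),z0=s["position"][2]-zu)
    R=Ro.from_rotvec(s["tool_rot"]).as_matrix()
    for c,e in o:
        if abs(c[0]-256)<60 and e[0][0]<.3:
            p=np.array([*e[0][2:],0]); print("off",(R.T@(p-s["position"]*[1,1,0])).round(4),"shift",(R.T@(np.array([*pin,0])-p)).round(4), "underside z",s["position"][2]-zu)
E
python3 -c "
from h import *
held(.015)"
```

```text
[30.  5.] [(1.0, 0.015, 0.4734, -0.3701)]
[406. 113.] [(0.995, 0.015, 0.5238, -0.2253)]
[255. 262.] [(0.033, 0.015, 0.5993, -0.2744)]
[ 41. 312.] [(1.0, 0.015, 0.6824, -0.4499)]
off [-0.001   0.0006 -0.    ] shift [1.600e-03 2.458e-01 1.000e-04] underside z 0.08863109036480402
```

```bash
python3 -m crank '[[0,0,0,0,0.03,-0.02,0.02],[0,0,0,0,0.045,0,0.02],[0,0,0,0,0.045,0,0.02],[0,0,0,0,0.045,0,0.02],[0,0,0,0.001,0.045,0,0.02],[0,0,0,0,0.036,0,0.02],[0,0,0,0,0,0,0.02],[0,0,0,0,0,0,0.02]]';python3 - <<'E'
from h import *
held(.015)
im=vision.read_camera("wrist");cv2.imwrite("pics/w6.png",cv2.resize(im[120:312,128:384,::-1],None,fx=3,fy=3,interpolation=cv2.INTER_CUBIC))
m=cam("wrist");print(px(m,[.554,-.0328,.06]), delta([.554,-.0328,.1],np.radians(100.2)))
E
```

```text
t: 10.35
position: [0.5535, -0.0324, 0.2836]
tool_rot: [0.284, -3.127, -0.0]
contact_force: [1.0, -1.1, -1.8]
gripper_width: 0.442
gripper_force: 41.0
[ 55. 113.] [(1.073, 0.015, 0.4994, -0.1391)]
[254. 262.] [(0.028, 0.015, 0.5544, -0.0316)]
[486. 316.] [(0.273, 0.015, 0.5662, 0.1015)]
off [-0.001   0.0006 -0.    ] shift [ 0.0006 -0.0011  0.    ] underside z 0.10791818962640684
[256.46010327 216.83076456] (array([-0.0005,  0.0017,  0.029 ]), array([-0.03, -0.08, -0.04]))
```

```bash
python3 -m crank '[[0,0,0,0.0005,-0.0007,0.015,0.02],[0,0,0,0,0,0.015,0.02],[0,0,0,0,0,0.01,0.02],[0,0,0,0,0,0.004,0.02],[0,0,0,0,0,0.004,0.02],[0,0,0,0,0,0.004,0.02],[0,0,0,0,0,0,0.02]]';for i in 1; do python3 -m crank '[[0,0,0,0,0,0.004,0.02],[0,0,0,0,0,0.004,0.02],[0,0,0,0,0,0.004,0.02],[0,0,0,0,0,0,0.02]]' | grep -E "pos|cont"; done
```

```text
t: 11.15
position: [0.5536, -0.0343, 0.2325]
tool_rot: [0.28, -3.129, -0.0]
contact_force: [0.1, -0.2, -1.8]
gripper_width: 0.444
gripper_force: 40.9
position: [0.5534, -0.0341, 0.2201]
contact_force: [0.1, 0.8, -2.5]
```

```bash
python3 -m crank '[[0,0,0,0,0,0.003,0.02],[0,0,0,0,0,0.003,0.02],[0,0,0,0,0,0.002,0.02],[0,0,0,0,0,0,0.02]]' | grep -E "pos|cont";python3 -m crank '[[0,0,0,0,0,0.002,0.02],[0,0,0,0,0,0,0.02]]' | grep -E "pos|cont"; python3 -m crank '[[0,0,0,0,0,0.002,0.02],[0,0,0,0,0,0,0.02]]' | grep -E "pos|cont"
```

```text
position: [0.5535, -0.0342, 0.2124]
contact_force: [0.2, 0.8, -1.7]
position: [0.554, -0.0341, 0.2108]
contact_force: [1.1, 0.8, -1.4]
position: [0.5544, -0.0339, 0.2097]
contact_force: [0.1, 1.2, 8.4]
```

The sleeve stopped at 24.5 mm above the plate, on the shoulder, which agrees with its small bore. I'll push a little more to confirm, then lift and go to the dish.

```bash
python3 -m crank '[[0,0,0,0,0,0.002,0.02],[0,0,0,0,0,0,0.02],[0,0,0,0,0,0,0.02]]' | grep -E "pos|cont"; python3 -m crank '[[0,0,0,0,0,-0.02,0.02],[0,0,0,0,0,-0.03,0.02],[0,0,0,0,0,-0.04,0.02],[0,0,0,0,0,-0.025,0.02],[0,0,0,0.005,0.045,0,0.02],[0,0,0,0.005,0.045,0,0.02],[0,0,0,0.005,0.045,0,0.02],[0,0,0,0.005,0.045,0,0.02],[0,0,0,0.005,0.045,0,0.02],[0,0,0,0.005,0.045,0,0.02]]';python3 -m crank '[[0,0,0,0.005,0.045,0,0.02],[0,0,0,0.005,0.023,0,0.02],[0,0,0,0,0,0,0.02],[0,0,0,0,0,0,0.02]]';python3 - <<'E'
from h import *
m=cam("wrist");im=vision.read_camera("wrist");cv2.imwrite("pics/w7.png",im[:,:,::-1])
a=np.linspace(0,2*np.pi,9);print([tuple(px(m,[.454+.06*np.cos(t),.292+.06*np.sin(t),.055]).round()) for t in a])
print(delta([.454,.292,.1],np.radians(100.2)))
E
```

```text
position: [0.5544, -0.0338, 0.2079]
contact_force: [-1.4, 2.6, 9.7]
t: 13.65
position: [0.4751, 0.2276, 0.3217]
tool_rot: [0.28, -3.129, 0.0]
contact_force: [0.7, 0.5, -1.5]
gripper_width: 0.443
gripper_force: 53.7
t: 14.05
position: [0.4538, 0.2913, 0.3214]
tool_rot: [0.282, -3.128, 0.001]
contact_force: [0.1, 0.3, -1.3]
gripper_width: 0.439
gripper_force: 53.7
[(np.float64(242.0), np.float64(260.0)), (np.float64(295.0), np.float64(250.0)), (np.float64(327.0), np.float64(208.0)), (np.float64(319.0), np.float64(154.0)), (np.float64(269.0), np.float64(121.0)), (np.float64(210.0), np.float64(134.0)), (np.float64(181.0), np.float64(183.0)), (np.float64(196.0), np.float64(234.0)), (np.float64(242.0), np.float64(260.0))]
(array([0.    , 0.0017, 0.0665]), array([-0.05, -0.02,  0.  ]))
```

View pics/w7.png

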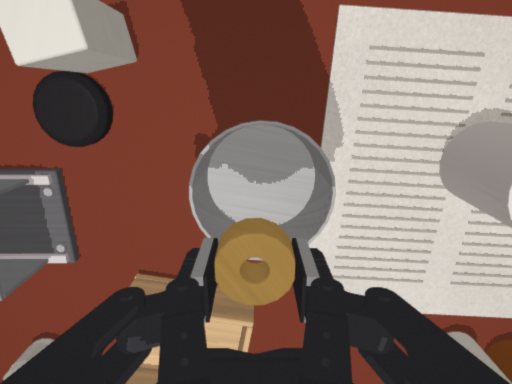

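The rim shows from u=190 to 335 with its top at v=122, about 8 px right of the prediction, so the dish centre is near (0.453, 0.299). I'll lower the sleeve into the near side of the dish.

```bash
python3 -m crank '[[0,0,0,0.022,0.008,0.03,0.02],[0,0,0,0,0,0.04,0.02],[0,0,0,0,0,0.03,0.02],[0,0,0,0,0,0.013,0.02],[0,0,0,0,0,0.01,0.02],[0,0,0,0,0,0,0.02]]';python3 -m crank '[[0,0,0,0,0,0,0.048],[0,0,0,0,0,0,0.05],[0,0,0,0,0,0,0.05],[0,0,0,0,0,-0.015,0.05],[0,0,0,0,0,-0.035,0.05],[0,0,0,0,0,-0.045,0.05],[0,0,0,0,0,-0.05,0.085],[0,0,0,0,0,0,0.085],[0,0,0,0,0,0,0.085]]';python3 - <<'E'
from h import *
im=vision.read_camera("wrist");cv2.imwrite("pics/w8.png",im[:,:,::-1])
print(delta([.470,-.227,.2],np.radians(100.2)))
E
```

```text
t: 14.7
position: [0.4316, 0.2946, 0.1984]
tool_rot: [0.278, -3.129, 0.001]
contact_force: [0.5, 0.4, -1.2]
gripper_width: 0.443
gripper_force: 53.6
t: 15.6
position: [0.4313, 0.2954, 0.3456]
tool_rot: [-0.28, 3.126, 0.004]
contact_force: [1.0, -0.2, -0.4]
gripper_width: 0.995
gripper_force: 0.0
(array([ 0.0544, -0.5208, -0.0113]), array([0.04, 0.05, 0.05]))
```

View pics/w8.png

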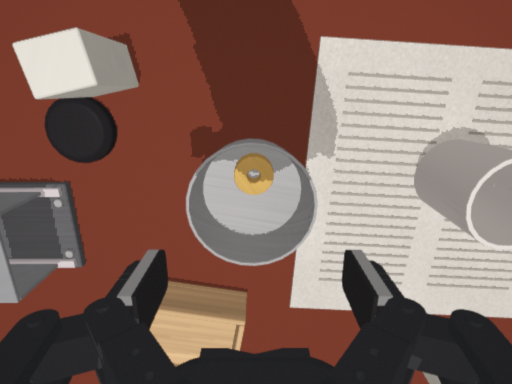

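Sleeve a lies flat in the dish at (255,175). Next is the second sleeve.

```bash
python3 -m crank '[[0,0,0,0.0084,-0.0463,0,0.085],[0,0,0,0.0084,-0.0463,0,0.085],[0,0,0,0.0084,-0.0463,0,0.085],[0,0,0,0.0084,-0.0463,0,0.085],[0,0,0,0.0084,-0.0463,0,0.085],[0,0,0,0.0084,-0.0463,0,0.085],[0,0,0,0.0084,-0.0463,0,0.085],[0,0,0,0.0084,-0.0463,0,0.085],[0,0,0,0.0084,-0.0463,0,0.085],[0,0,0,0.0084,-0.0463,0,0.085]]' >/dev/null;python3 -m crank '[[0,0,0,0.0084,-0.0463,0,0.085],[0,0,0,0.0084,-0.0463,0,0.085],[0,0,0,0,0,0.04,0.085],[0,0,0,0,0,0.04,0.085],[0,0,0,0,0,0.03,0.085],[0,0,0,0,0,0,0.085],[0,0,0,0,0,0,0.085]]';python3 - <<'E'
from h import *
im,m,o=fit(hs=(.02,.025,.03));cv2.imwrite("pics/w9.png",im[:,:,::-1])
for _,e in o: print(delta([e[0][2],e[0][3],.022],np.radians(100.2)))
E
```

```text
t: 17.35
position: [0.4302, -0.2694, 0.2332]
tool_rot: [0.28, -3.127, -0.002]
contact_force: [0.0, 0.3, 0.8]
gripper_width: 0.993
gripper_force: 0.0
[  9. 197.] [(0.613, 0.03, 0.4822, -0.4451), (0.614, 0.02, 0.4822, -0.4451)]
[254. 221.] [(0.024, 0.025, 0.4312, -0.269), (0.077, 0.03, 0.4296, -0.2692)]
[334. 332.] [(0.363, 0.02, 0.5159, -0.1882), (0.522, 0.025, 0.5152, -0.1884)]
(array([-0.0194, -0.1818,  0.0573]), array([-0.01, -0.02,  0.03]))
(array([-0.0005,  0.0006,  0.0573]), array([-0.01, -0.02,  0.03]))
(array([-0.0982,  0.065 ,  0.0572]), array([-0.01, -0.02,  0.03]))
```

```bash
python3 -m crank '[[0,0,0,-0.0005,0.0005,0.025,0.085],[0,0,0,0,0,0.02,0.085],[0,0,0,0,0,0.012,0.085],[0,0,0,0,0,0,0.06],[0,0,0,0,0,0,0.02],[0,0,0,0,0,0,0.02],[0,0,0,0,0,0,0.02],[0,0,0,0,0,0,0.02],[0,0,0,0,0,0,0.02]]' 60;  python3 -m crank '[[0,0,0,0,0,-0.02,0.02],[0,0,0,0,0,-0.03,0.02],[0,0,0,0,0,-0.04,0.02],[0,0,0,0,0,-0.02,0.02],[0,0,0,0,0,0,0.02],[0,0,0,0,0,0,0.02]]'
python3 - <<'E'
from h import *
held(.025,.177,(.555,-.0335))
im=vision.read_camera("wrist");cv2.imwrite("pics/w10.png",im[:,:,::-1])
E
```

```text
t: 18.3
position: [0.4315, -0.2692, 0.1781]
tool_rot: [-0.28, 3.127, -0.001]
contact_force: [-1.4, -0.0, 9.7]
gripper_width: 0.447
gripper_force: 59.4
t: 18.9
position: [0.431, -0.2686, 0.287]
tool_rot: [-0.281, 3.128, -0.0]
contact_force: [-0.7, 0.4, -2.6]
gripper_width: 0.446
gripper_force: 61.4
[ 28. 132.] [(0.634, 0.025, 0.4204, -0.382)]
[255. 264.] [(0.022, 0.025, 0.4303, -0.2682)]
off [ 0.0007  0.0005 -0.    ] shift [-1.645e-01  2.087e-01  1.000e-04] underside z 0.10998206101666624
```

```bash
python3 -m crank '[[0,0,0,-0.0274,0.0347,0,0.02],[0,0,0,-0.0274,0.0347,0,0.02],[0,0,0,-0.0274,0.0347,0,0.02],[0,0,0,-0.0274,0.0347,0,0.02],[0,0,0,-0.0274,0.0347,0,0.02],[0,0,0,-0.0274,0.0347,0,0.02],[0,0,0,0,0,0,0.02],[0,0,0,0,0,0,0.02]]';python3 - <<'E'
from h import *
held(.025,.178,(.555,-.0335))
im=vision.read_camera("wrist");cv2.imwrite("pics/w11.png",im[:,:,::-1])
E
```

```text
t: 19.8
position: [0.5558, -0.0335, 0.2852]
tool_rot: [0.285, -3.126, 0.0]
contact_force: [-1.6, -0.5, -1.8]
gripper_width: 0.443
gripper_force: 61.3
[ 58. 110.] [(1.199, 0.025, 0.5006, -0.1462)]
[254. 264.] [(0.026, 0.025, 0.5551, -0.0331)]
[486. 315.] [(0.249, 0.025, 0.5688, 0.1026)]
off [0.0006 0.0005 0.    ] shift [ 0.0002 -0.0004  0.    ] underside z 0.10716979888384098
```

```bash
python3 -m crank '[[0,0,0,0,-0.0004,0.02,0.02],[0,0,0,0,0,0.02,0.02],[0,0,0,0,0,0.006,0.02],[0,0,0,0,0,0.006,0.02],[0,0,0,0,0,0.006,0.02],[0,0,0,0,0,0.005,0.02],[0,0,0,0,0,0,0.02]]' | grep -E "pos|cont"; python3 -m crank '[[0,0,0,0,0,0.003,0.02],[0,0,0,0,0,0,0.02]]' | grep -E "pos|cont"; python3 -m crank '[[0,0,0,0,0,0.003,0.02],[0,0,0,0,0,0,0.02]]' | grep -E "pos|cont"
```

```text
position: [0.5558, -0.0352, 0.2234]
contact_force: [0.4, 0.0, -1.3]
position: [0.556, -0.0351, 0.2207]
contact_force: [-0.2, -0.1, -1.7]
position: [0.5558, -0.035, 0.2175]
contact_force: [-0.8, -0.4, -3.0]
```

```bash
python3 -m crank '[[0,0,0,0,0.0006,0.002,0.02],[0,0,0,0,0,0,0.02]]' | grep -E "pos|cont"; python3 -m crank '[[0,0,0,0,0,0.002,0.02],[0,0,0,0,0,0,0.02]]' | grep -E "pos|cont"; python3 -m crank '[[0,0,0,0,0,0.002,0.02],[0,0,0,0,0,0,0.02]]' | grep -E "pos|cont"
```

```text
position: [0.5557, -0.0344, 0.2155]
contact_force: [0.3, -0.1, -2.9]
position: [0.5557, -0.0345, 0.2135]
contact_force: [-0.5, 0.9, -2.7]
position: [0.5557, -0.0345, 0.2115]
contact_force: [-1.1, 0.5, -2.7]
```

```bash
python3 -m crank '[[0,0,0,0,0,0.003,0.02],[0,0,0,0,0,0.003,0.02],[0,0,0,0,0,0,0.02]]' | grep -E "pos|cont"; python3 -m crank '[[0,0,0,0,0,0.004,0.02],[0,0,0,0,0,0.004,0.02],[0,0,0,0,0,0.004,0.02],[0,0,0,0,0,0,0.02]]' | grep -E "pos|cont"; python3 -m crank '[[0,0,0,0,0,0.002,0.02],[0,0,0,0,0,0,0.02]]' | grep -E "pos|cont"; python3 -m crank '[[0,0,0,0,0,0.002,0.02],[0,0,0,0,0,0,0.02]]' | grep -E "pos|cont"
```

```text
position: [0.5556, -0.0345, 0.2052]
contact_force: [-0.3, 0.1, -3.0]
position: [0.5555, -0.0345, 0.193]
contact_force: [-0.7, -0.4, -3.2]
position: [0.5558, -0.0345, 0.1915]
contact_force: [-0.1, 0.2, -1.6]
position: [0.5558, -0.0345, 0.1896]
contact_force: [0.5, -0.0, -2.2]
```

```bash
python3 -m crank '[[0,0,0,0,0,0.001,0.02],[0,0,0,0,0,0,0.02]]' | grep -E "pos|cont"; python3 -m crank '[[0,0,0,0,0,0.001,0.02],[0,0,0,0,0,0,0.02]]' | grep -E "pos|cont"; python3 -m crank '[[0,0,0,0,0,0.001,0.02],[0,0,0,0,0,0,0.02]]' | grep -E "pos|cont"
```

```text
position: [0.5558, -0.0345, 0.1887]
contact_force: [-0.3, -0.6, -2.9]
position: [0.5558, -0.0346, 0.1882]
contact_force: [-2.2, 1.1, 5.1]
position: [0.5558, -0.0347, 0.1881]
contact_force: [-6.1, 0.3, 18.7]
```

The sleeve went right down: contact came at 10 mm, on the plate. I'll release and regrip so that it certainly seats, then lift and take it to the tray.

```bash
python3 -m crank '[[0,0,0,0,0,-0.002,0.02],[0,0,0,0,0,0,0.05],[0,0,0,0,0,0,0.05],[0,0,0,0,0,0,0.02],[0,0,0,0,0,0,0.02],[0,0,0,0,0,0,0.02],[0,0,0,0,0,0,0.02],[0,0,0,0,0,0,0.02]]' 60; python3 -m crank '[[0,0,0,0,0,-0.02,0.02],[0,0,0,0,0,-0.03,0.02],[0,0,0,0,0,-0.04,0.02],[0,0,0,0,0,-0.04,0.02],[0,0,0,0,0,0,0.02]]'; python3 -m crank '[[0,0,0,-0.0197,0.0369,0,0.02],[0,0,0,-0.0197,0.0369,0,0.02],[0,0,0,-0.0197,0.0369,0,0.02],[0,0,0,-0.0197,0.0369,0,0.02],[0,0,0,-0.0197,0.0369,0,0.02],[0,0,0,-0.0197,0.0369,0,0.02],[0,0,0,-0.0197,0.0369,0,0.02],[0,0,0,0,0,0,0.02],[0,0,0,0,0,0,0.02]]'
python3 - <<'E'
from h import *
m=cam("wrist");im=vision.read_camera("wrist");cv2.imwrite("pics/w12.png",im[:,:,::-1])
print([tuple(px(m,[.646+a*.065,.244+b*.065,.05]).round()) for a,b in((-1,-1),(-1,1),(1,1),(1,-1))])
E
```

```text
t: 24.1
position: [0.556, -0.0345, 0.189]
tool_rot: [-0.28, 3.129, 0.0]
contact_force: [-1.7, -0.1, 5.8]
gripper_width: 0.449
gripper_force: 60.0
t: 24.6
position: [0.5574, -0.0351, 0.3233]
tool_rot: [-0.279, 3.121, -0.0]
contact_force: [0.3, 0.0, -1.7]
gripper_width: 0.441
gripper_force: 61.5
t: 25.5
position: [0.6451, 0.2455, 0.3167]
tool_rot: [0.284, -3.126, 0.001]
contact_force: [0.4, -1.6, -2.1]
gripper_width: 0.444
gripper_force: 61.4
[(np.float64(181.0), np.float64(99.0)), (np.float64(352.0), np.float64(132.0)), (np.float64(311.0), np.float64(277.0)), (np.float64(165.0), np.float64(254.0))]
```

View pics/w12.png

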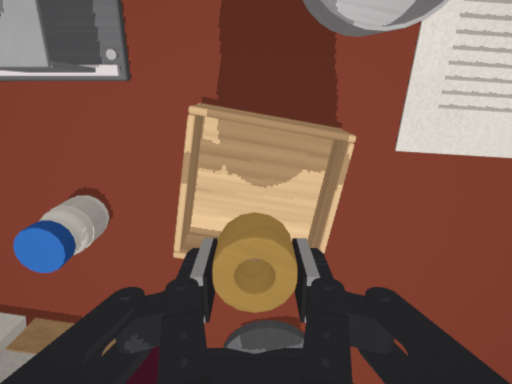

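The tray's corners show at (190,104), (354,135) and (175,258), so its centre is near (0.649, 0.249). I'll lower the sleeve in and release it.

```bash
python3 -m crank '[[0,0,0,-0.003,0.005,0.03,0.02],[0,0,0,0,0,0.04,0.02],[0,0,0,0,0,0.03,0.02],[0,0,0,0,0,0.01,0.02],[0,0,0,0,0,0.009,0.02],[0,0,0,0,0,0,0.02]]' | grep -E "pos|cont" ;python3 -m crank '[[0,0,0,0,0,0,0.05],[0,0,0,0,0,0,0.055],[0,0,0,0,0,0,0.055],[0,0,0,0,0,-0.015,0.055],[0,0,0,0,0,-0.035,0.055],[0,0,0,0,0,-0.045,0.055],[0,0,0,0,0,-0.045,0.085],[0,0,0,0,0,0,0.085]]'
python3 - <<'E'
from h import *
im,m,o=fit(hs=(.025,),z0=.006);cv2.imwrite("pics/w13.png",im[:,:,::-1])
print(delta([.516,-.187,.08],np.radians(100.2)))
E
```

```text
position: [0.6479, 0.2488, 0.1997]
contact_force: [-0.2, 0.0, -2.0]
t: 26.95
position: [0.6497, 0.2495, 0.3487]
tool_rot: [-0.279, 3.117, 0.006]
contact_force: [0.3, 0.1, -0.4]
gripper_width: 0.953
gripper_force: 0.0
[ 64. 303.] [(1.148, 0.025, 0.8468, 0.059)]
(array([ 0.2091, -0.4062,  0.1077]), array([0.12, 0.46, 0.03]))
```

View pics/w13.png

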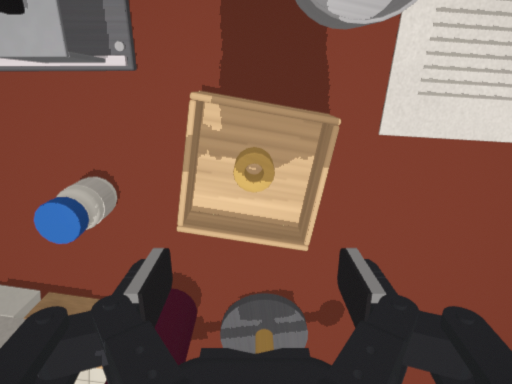

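```bash
python3 -m crank '[[0,0,0,0.0209,-0.0406,0,0.085],[0,0,0,0.0209,-0.0406,0,0.085],[0,0,0,0.0209,-0.0406,0,0.085],[0,0,0,0.0209,-0.0406,0,0.085],[0,0,0,0.0209,-0.0406,0,0.085],[0,0,0,0.0209,-0.0406,0,0.085],[0,0,0,0.0209,-0.0406,0,0.085],[0,0,0,0.0209,-0.0406,0,0.085],[0,0,0,0.0209,-0.0406,0,0.085],[0,0,0,0.0209,-0.0406,0,0.085]]' >/dev/null;python3 -m crank '[[0,0,0,0,0,0.04,0.085],[0,0,0,0,0,0.04,0.085],[0,0,0,0,0,0.025,0.085],[0,0,0,0,0,0,0.085],[0,0,0,0,0,0,0.085]]';python3 - <<'E'
from h import *
im,m,o=fit(hs=(.025,.03,.035));cv2.imwrite("pics/w14.png",im[:,:,::-1])
for _,e in o: print(delta([e[0][2],e[0][3],.022],np.radians(100.2)))
E
```

```text
t: 28.5
position: [0.5141, -0.1872, 0.235]
tool_rot: [0.28, -3.128, -0.0]
contact_force: [1.3, 0.9, -0.1]
gripper_width: 0.994
gripper_force: 0.0
[254. 224.] [(0.025, 0.03, 0.5165, -0.1867), (0.073, 0.035, 0.5153, -0.1868)]
(array([-0.002 ,  0.0003,  0.0588]), array([-0.03,  0.05,  0.04]))
```

The sleeve stands in the middle of the tray at (254,170). Now the third sleeve, which is 30 mm long and at (0.5165, -0.1867).

```bash
python3 -m crank '[[0,0,0,-0.0022,0.0003,0.025,0.085],[0,0,0,0,0,0.02,0.085],[0,0,0,0,0,0.012,0.085],[0,0,0,0,0,0,0.06],[0,0,0,0,0,0,0.02],[0,0,0,0,0,0,0.02],[0,0,0,0,0,0,0.02],[0,0,0,0,0,0,0.02],[0,0,0,0,0,0,0.02]]' 60;  python3 -m crank '[[0,0,0,0,0,-0.02,0.02],[0,0,0,0,0,-0.03,0.02],[0,0,0,0,0,-0.04,0.02],[0,0,0,0,0,-0.02,0.02],[0,0,0,0,0,0,0.02],[0,0,0,0,0,0,0.02]]'
python3 - <<'E'
from h import *
held(.03,.178,(.555,-.0335))
E
```

```text
t: 29.45
position: [0.5167, -0.1867, 0.1792]
tool_rot: [-0.28, 3.127, -0.001]
contact_force: [-2.5, 0.3, 8.0]
gripper_width: 0.454
gripper_force: 59.5
t: 30.05
position: [0.5161, -0.1861, 0.2877]
tool_rot: [-0.281, 3.128, 0.0]
contact_force: [0.1, 0.0, -4.7]
gripper_width: 0.453
gripper_force: 61.2
[255. 267.] [(0.019, 0.03, 0.5153, -0.1857)]
off [ 0.0007  0.0005 -0.    ] shift [-6.620e-02  1.427e-01  1.000e-04] underside z 0.10967062386356874
```

```bash
python3 -m crank '[[0,0,0,-0.0165,0.0355,0,0.02],[0,0,0,-0.0165,0.0355,0,0.02],[0,0,0,-0.0165,0.0355,0,0.02],[0,0,0,-0.0165,0.0355,0,0.02],[0,0,0,0,0,0,0.02],[0,0,0,0,0,0,0.02],[0,0,0,0,0,0,0.02]]';python3 - <<'E'
from h import *
held(.03,.179,(.555,-.0335)); print(delta([.5557,-.0345,.1],np.radians(100.2)))
E
```

```text
t: 30.8
position: [0.5554, -0.0359, 0.2867]
tool_rot: [0.278, -3.127, 0.001]
contact_force: [0.2, -0.5, -2.7]
gripper_width: 0.451
gripper_force: 61.4
[254. 268.] [(0.027, 0.03, 0.5551, -0.0355)]
[486. 314.] [(0.288, 0.03, 0.5684, 0.101)]
off [0.0002 0.0004 0.    ] shift [-0.0003  0.002  -0.    ] underside z 0.10768591363205099
(array([-0.0006,  0.0017,  0.032 ]), array([-0.03, -0.09, -0.07]))
```

```bash
python3 -m crank '[[0,0,0,-0.0003,0.0015,0.02,0.02],[0,0,0,0,0,0.02,0.02],[0,0,0,0,0,0.005,0.02],[0,0,0,0,0,0.005,0.02],[0,0,0,0,0,0.005,0.02],[0,0,0,0,0,0.005,0.02],[0,0,0,0,0,0.005,0.02],[0,0,0,0,0,0,0.02]]' | grep -E "pos|cont"; python3 -m crank '[[0,0,0,0,0,0.003,0.02],[0,0,0,0,0,0,0.02]]' | grep -E "pos|cont"; python3 -m crank '[[0,0,0,0,0,0.002,0.02],[0,0,0,0,0,0,0.02]]' | grep -E "pos|cont"; python3 -m crank '[[0,0,0,0,0,0.002,0.02],[0,0,0,0,0,0,0.02]]' | grep -E "pos|cont"
```

```text
position: [0.5558, -0.0333, 0.2223]
contact_force: [-0.1, 0.5, -2.2]
position: [0.556, -0.0333, 0.2196]
contact_force: [-0.1, 0.6, -3.4]
position: [0.556, -0.0333, 0.2176]
contact_force: [0.1, 0.6, -3.5]
position: [0.5559, -0.0334, 0.2155]
contact_force: [0.8, 0.3, -3.3]
```

```bash
python3 -m crank '[[0,0,0,0,0,0.001,0.02],[0,0,0,0,0,0,0.02]]' | grep -E "pos|cont"; python3 -m crank '[[0,0,0,0,0,0.001,0.02],[0,0,0,0,0,0,0.02]]' | grep -E "pos|cont"; python3 -m crank '[[0,0,0,0,0,0.001,0.02],[0,0,0,0,0,0,0.02]]' | grep -E "pos|cont"; python3 -m crank '[[0,0,0,0,0,0,0.02],[0,0,0,0,0,0,0.02]]' | grep -E "pos|cont"
```

```text
position: [0.556, -0.0334, 0.2146]
contact_force: [0.1, -0.0, -4.3]
position: [0.5561, -0.0334, 0.2138]
contact_force: [-1.2, -0.5, -2.1]
position: [0.5562, -0.0335, 0.2134]
contact_force: [-3.0, -0.1, 6.4]
position: [0.5562, -0.0335, 0.2134]
contact_force: [-2.7, 0.8, 6.7]
```

Contact came at 24.6 mm, on the shoulder. I'll release and regrip to confirm it seats there, then take it to the dish.

```bash
python3 -m crank '[[0,0,0,0,0,0,0.05],[0,0,0,0,0,0,0.05],[0,0,0,0,0,0,0.02],[0,0,0,0,0,0,0.02],[0,0,0,0,0,0,0.02],[0,0,0,0,0,0,0.02],[0,0,0,0,0,0,0.02]]' 60; python3 -m crank '[[0,0,0,0,0,-0.02,0.02],[0,0,0,0,0,-0.03,0.02],[0,0,0,0,0,-0.04,0.02],[0,0,0,0,0,-0.02,0.02],[0,0,0,0,0,0,0.02]]'; python3 -c "
from h import *
held(.03,.179,(.555,-.0335))"
```

```text
t: 33.75
position: [0.5561, -0.0334, 0.2129]
tool_rot: [-0.28, 3.129, -0.0]
contact_force: [-1.1, -0.7, 4.6]
gripper_width: 0.449
gripper_force: 59.7
t: 34.25
position: [0.5567, -0.0335, 0.3249]
tool_rot: [-0.28, 3.125, 0.0]
contact_force: [1.0, -0.2, -4.2]
gripper_width: 0.449
gripper_force: 61.3
[254. 269.] [(0.036, 0.03, 0.5583, -0.033)]
[475. 298.] [(0.343, 0.03, 0.5603, 0.0863)]
off [-0.0017  0.0002  0.    ] shift [ 0.0033  0.0001 -0.    ] underside z 0.14590476372835998
```

```bash
python3 -m crank '[[0,0,0,0.0025,0.0432,0,0.02],[0,0,0,0.0025,0.0432,0,0.02],[0,0,0,0.0025,0.0432,0,0.02],[0,0,0,0.0025,0.0432,0,0.02],[0,0,0,0.0025,0.0432,0,0.02],[0,0,0,0.0025,0.0432,0,0.02],[0,0,0,0.0025,0.0432,0,0.02],[0,0,0,0.0025,0.0432,0,0.02],[0,0,0,0,0,0,0.02],[0,0,0,0,0,0,0.02]]';python3 - <<'E'
from h import *
im,m,o=fit(hs=(.015,),z0=.004);cv2.imwrite("pics/w15.png",im[:,:,::-1])
print(delta([.475,.303,.05],np.radians(100.2)))
E
```

```text
t: 35.3
position: [0.4736, 0.3041, 0.3204]
tool_rot: [0.285, -3.126, 0.003]
contact_force: [0.1, -1.2, -3.1]
gripper_width: 0.452
gripper_force: 61.4
[254. 136.] [(0.067, 0.015, 0.4317, 0.2958)]
[250. 277.] [(0.835, 0.015, 0.5283, 0.32)]
[141. 276.] [(0.467, 0.015, 0.5935, 0.2117)]
[501. 343.] [(0.157, 0.015, 0.6085, 0.6248)]
[146. 369.] [(0.477, 0.015, 0.7408, 0.2205)]
(array([-0.001 ,  0.0005,  0.1158]), array([-0.13, -0.15,  0.06]))
```

View pics/w15.png

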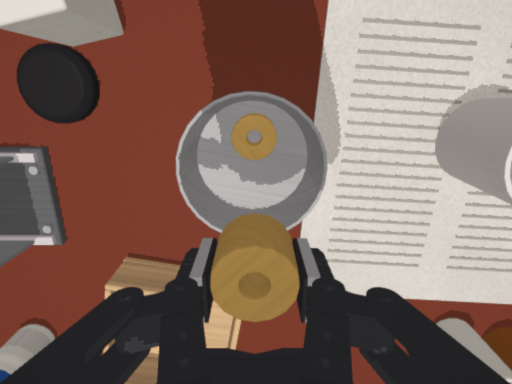

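Sleeve a is in the dish at (254,136). The rim spans u=177 to 327, and the held sleeve clears sleeve a, so I'll lower and release it.

```bash
python3 -c "
from h import *
m=cam('wrist');print(w(m,252,92,.055),w(m,252,164,.055))"
python3 -m crank '[[0,0,0,0,0,0.03,0.02],[0,0,0,0,0,0.04,0.02],[0,0,0,0,0,0.025,0.02],[0,0,0,0,0,0.01,0.02],[0,0,0,0,0,0.009,0.02],[0,0,0,0,0,0,0.02]]' | grep -E "pos|cont" ;python3 -m crank '[[0,0,0,0,0,0,0.046],[0,0,0,0,0,0,0.047],[0,0,0,0,0,0,0.047],[0,0,0,0,0,-0.015,0.047],[0,0,0,0,0,-0.035,0.047],[0,0,0,0,0,-0.045,0.047],[0,0,0,0,0,-0.045,0.085],[0,0,0,0,0,0,0.085]]';python3 - <<'E'
from h import *
im,m,o=fit(hs=(.015,.03),z0=.004);cv2.imwrite("pics/w16.png",im[:,:,::-1])
print(delta([.5358,.066,.17],np.radians(100.2)))
E
```

```text
[0.39570858 0.28643558 0.055     ] [0.44832224 0.29583663 0.055     ]
position: [0.4752, 0.3024, 0.2083]
contact_force: [-0.2, 0.5, -3.0]
t: 36.75
position: [0.4768, 0.3037, 0.3554]
tool_rot: [-0.279, 3.12, 0.01]
contact_force: [1.2, -0.3, 0.6]
gripper_width: 0.867
gripper_force: 0.0
[252. 149.] [(0.542, 0.03, 0.4753, 0.3034), (0.564, 0.015, 0.479, 0.304)]
[492. 322.] [(0.291, 0.03, 0.612, 0.6308), (0.422, 0.015, 0.6161, 0.6344)]
(array([-0.0166, -0.2445,  0.0267]), array([0.23, 0.36, 0.05]))
```

View pics/w16.png

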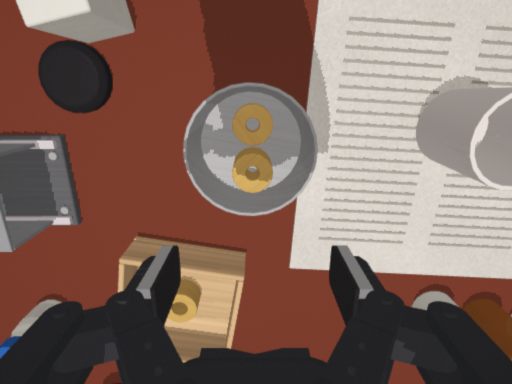

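Both sleeves are in the dish, at (252,124) and (252,170), and the tray sleeve is in place. Now I'll shut the guard.

```bash
python3 -m crank '[[0,0,0,-0.0028,-0.0407,0,0.085],[0,0,0,-0.0028,-0.0407,0,0.085],[0,0,0,-0.0028,-0.0407,0,0.085],[0,0,0,-0.0028,-0.0407,0,0.085],[0,0,0,-0.0028,-0.0407,0,0.085],[0,0,0,-0.0028,-0.0407,0,0.085],[0,0,0,0,0,0.02,0.085],[0,0,0,0,0,0,0.085],[0,0,0,0,0,0,0.085]]';python3 - <<'E'
from h import *
print(delta([.5358,.065,.104],np.radians(100.2)))
E
```

```text
t: 37.7
position: [0.5344, 0.0665, 0.3283]
tool_rot: [0.281, -3.127, -0.0]
contact_force: [-0.3, 0.3, -0.2]
gripper_width: 0.997
gripper_force: 0.0
(array([-0.0012, -0.0018,  0.0693]), array([ 0.02, -0.1 ,  0.09]))
```

```bash
python3 -m crank '[[0,0,0,-0.001,-0.0018,0.02,0.085],[0,0,0,0,0,0.03,0.085],[0,0,0,0,0,0.019,0.085],[0,0,0,0,0,0,0.085],[0,0,0,0,0,0,0.0],[0,0,0,0,0,0,0],[0,0,0,0,0,0,0],[0,0,0,0,0,0,0],[0,0,0,0,0,0,0],[0,0,0,0,0,0,0]]' 40; python3 -m crank '[[0,0,0,0,-0.015,0,0],[0,0,0,0,-0.015,0,0],[0,0,0,0,-0.015,0,0],[0,0,0,0,-0.015,0,0],[0,0,0,0,-0.015,0,0],[0,0,0,0,-0.012,0,0],[0,0,0,0,-0.005,0,0],[0,0,0,0,0,0,0]]'
```

```text
t: 38.7
position: [0.5363, 0.0643, 0.2604]
tool_rot: [-0.281, 3.128, 0.001]
contact_force: [-1.2, 1.0, 5.6]
gripper_width: 0.152
gripper_force: 39.4
t: 39.5
position: [0.5531, -0.0274, 0.2604]
tool_rot: [-0.278, 3.128, -0.001]
contact_force: [-0.8, -2.4, 7.6]
gripper_width: 0.154
gripper_force: 40.4
```

Pushing on to the stop in small steps.

```bash
python3 -m crank '[[0,0,0,0,-0.002,0,0],[0,0,0,0,-0.002,0,0],[0,0,0,0,0,0,0]]' | grep -E "pos|cont";python3 -m crank '[[0,0,0,0,-0.002,0,0],[0,0,0,0,0,0,0]]' | grep -E "pos|cont";python3 -m crank '[[0,0,0,0,-0.002,0,0],[0,0,0,0,0,0,0]]' | grep -E "pos|cont";python3 -m crank '[[0,0,0,0,-0.002,0,0],[0,0,0,0,0,0,0]]' | grep -E "pos|cont"
```

```text
position: [0.5536, -0.0302, 0.2603]
contact_force: [0.3, -0.3, 7.9]
position: [0.554, -0.032, 0.2604]
contact_force: [0.2, 0.6, 7.5]
position: [0.5543, -0.0338, 0.2604]
contact_force: [-0.6, 0.8, 9.3]
position: [0.5544, -0.0342, 0.2603]
contact_force: [-1.9, 6.9, 11.7]
```

```bash
python3 -m crank '[[0,0,0,0,-0.002,0,0],[0,0,0,0,0,0,0]]' | grep -E "pos|cont";python3 -m crank '[[0,0,0,0,0.001,0,0],[0,0,0,0,0.001,0,0],[0,0,0,0,0,0,0.03],[0,0,0,0,0,0,0.085],[0,0,0,0,0,0,0.085],[0,0,0,0,0,0,0.085],[0,0,0,0,0,-0.03,0.085],[0,0,0,0,0,-0.04,0.085],[0,0,0,0,0,-0.04,0.085],[0,0,0,0,0,0,0.085]]'
python3 - <<'E'
from h import *
m=cam("wrist");im=vision.read_camera("wrist")
P=np.array([.5548,-.0338]);x=np.array([.985,.175]);y=np.array([-.175,.985])
for d in(0,.003):
  for a,b in((-.044,-.028),(-.044,.028),(.044,.028),(.044,-.028)):
    print((px(m,[*(P+x*a+y*(b+d)),.078])-[0,0]).round(1),end=' ')
t=vision.read_camera("top"); s=vision.read_camera("scene")
w=np.hstack([im[80:300,90:390],t[140:300,90:370].repeat(1,0)[:160].copy() if 0 else cv2.resize(t[60:300,80:380],(300,220))])
cv2.imwrite("pics/end.png",np.ascontiguousarray(w[:,:,::-1]))
E
```

```text
position: [0.5546, -0.0347, 0.2603]
contact_force: [-4.7, 11.9, 14.1]
t: 41.6
position: [0.5558, -0.0371, 0.3747]
tool_rot: [-0.278, 3.121, -0.001]
contact_force: [0.2, -0.2, -0.3]
gripper_width: 0.996
gripper_force: 0.0
[225.5 132. ] [291.2 132.1] [287.4 226.1] [228.1 226. ] [229. 132.] [294.7 132.1] [290.6 226.1] [231.3 226. ]
```

View pics/end.png

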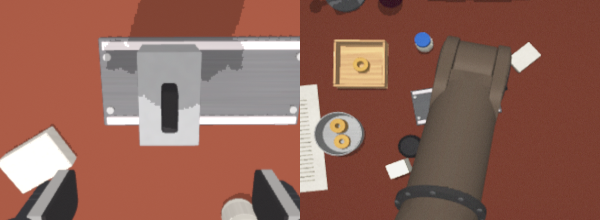

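The guard's roof spans u=227 to 291, which matches fully shut, and the measured travel was the full 0.10 m. The sleeves lie in the tray and dish, the bystanders stand where they were, and the robot is clear.

```bash
python3 -c "
from station import hand_in
print(hand_in())"
```

```text
the job is handed in; nothing more can be done
None
```

The job is handed in: the 15 mm and 30 mm sleeves stopped on the shoulder and are in the dish, the 25 mm sleeve went right down to the plate and is in the tray, the guard is fully shut, and the bottle and cartons were left where they stood.

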